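Nest the tubs on the banding machine and hold its feed lever down

TASK

Nest the two loose tall tubs, one after the other, into the matching tub that stands on the round plate of the banding machine, so that all three sit upright in one stack and are let go of; the wide bowl is not one of them. Only then push the machine's sprung lever down with the fingers, past its first two clicks and beyond the third, and keep it there: the program finishes while still holding the lever down. Leave the other things on the table as they are.

Things in the scene. Friction and masses are not known exactly. Their poses are not given: they have to be found in the camera images.
- tub_a: White plastic tapered tub, open top, 60 tall; starts on the machine's plate. Outside diameter 40 at the foot, 59 at 42 up, then a straight rim band 66 in diameter from 45 to 60 up; wall 2. Inner floor 18 above the underside: a nested tub stands 18 higher than the one it sits in, its rim band clear above the lower rim, with 2 of side play. 60 g. Origin: centre of underside, z up.
- tub_b: Same tub as tub_a (60 tall, rim band 66 in diameter, 40 to 85 g), standing loose on the table to the robot's right. Origin: centre of its underside, z up.
- tub_c: Same tub as tub_a (60 tall, rim band 66 in diameter, 40 to 85 g), standing loose on the table to the robot's right. Origin: centre of its underside, z up.
- bander: Banding machine, fixed; place and yaw vary. Steel slab 200 (own x) x 360 (own y) x 20 tall; on it, 30 to +y of the origin, a grey housing 170 x 120, top 145 above the table (a flat paper roll on it to 164). The lever comes out of the housing's +y side; the stacking plate is at the -y end. Origin: centre of the slab's underside.
- plate (a point): Centre of the stacking plate on the machine, on the surface that carries the tub, 23 above the table. A raised rim, inner diameter 62, 5 high, surrounds it. 120 to -y of the machine's origin, 90 from the housing.
- paddle_top (a point): Centre of the upper face of the lever's black pad (50 x 50 x 14, level), where to press; 150 above the table with the lever at rest; moves with the lever. The pad's centre is 50 out from the housing's +y side, over the slab's +y end.
- lever (a joint): Downward travel in m: 0 at rest at the top, 0.050 at the end stop. A spring drives it fully back whenever let go: about 6 N at the top, 11 N at the bottom, about 2 N more just before each click and 2 N less just past it. Clicks are humps centred at 0.008, 0.022 and 0.036 that do not hold it; the third position runs from 0.041 to the stop at 0.050.
- bowl: Loose bystander, to be left where it stands. Origin at the centre of its underside. Wide white plastic bowl, rim diameter 100, 40 tall, among the tubs.
- jar: Loose bystander, to be left where it stands. Origin at the centre of its underside. Glass jar with a steel cap, diameter 72, 100 tall, far right.
- label_roll: Loose bystander, to be left where it stands. Origin at the centre of its underside. Paper roll standing on its flat side, diameter 60, 30 tall, near right.
- lid: Loose bystander, to be left where it stands. Origin at the centre of its underside. Clear flat disc lid, diameter 70, 6 thick, flat on the table among the tubs.
- basket: Loose bystander, to be left where it stands. Origin at the centre of its underside. White basket, rim diameter 120, 70 tall, at the back.
- spray: Loose bystander, to be left where it stands. Origin at the centre of its underside. Clear bottle, diameter 64, 170 tall, at the left.
- scoop: Loose bystander, to be left where it stands. Origin at the centre of its underside. Steel spoon with its handle, lying at the near left.

How it is judged (in metres and radians):
On the way, in this order (a step that is already met when the one before it is completed fails the run):
1. both loose tubs are nested in the tub on the plate, upright and let go of (horizontal distance between tub_a and plate below 0.014 m and angle between each of tub_a, tub_b, tub_c's own z axis and vertical below 0.12 rad and z of tub_a in the frame of plate below 0.005 m and horizontal distance between each of tub_b, tub_c and tub_a below 0.007 m and ((z of tub_b in the frame of tub_a between 0.013 and 0.024 m and z of tub_c in the frame of tub_a between 0.03 and 0.044 m) or (z of tub_c in the frame of tub_a between 0.013 and 0.024 m and z of tub_b in the frame of tub_a between 0.03 and 0.044 m)) and contact force between the fingers and tub_a below 0.05 N and contact force between the fingers and tub_b below 0.05 N and contact force between the fingers and tub_c below 0.05 N), for 0.2 s.
2. the fingers hold the lever past its third click (horizontal distance between tub_a and plate below 0.014 m and angle between each of tub_a, tub_b, tub_c's own z axis and vertical below 0.12 rad and z of tub_a in the frame of plate below 0.005 m and horizontal distance between each of tub_b, tub_c and tub_a below 0.007 m and ((z of tub_b in the frame of tub_a between 0.013 and 0.024 m and z of tub_c in the frame of tub_a between 0.03 and 0.044 m) or (z of tub_c in the frame of tub_a between 0.013 and 0.024 m and z of tub_b in the frame of tub_a between 0.03 and 0.044 m)) and value of joint lever above 0.041 m and contact force between the fingers and lever above 2 N), for 0.5 s.
At the end, for the whole second after the job is handed in: Three tubs nested upright on the plate (first within 14 mm of its centre, others within 7 mm of its axis, 13-24 and 30-44 mm above it, tilt under 7 degrees), untouched by the fingers, which press the pad (over 2 N) and keep the lever above 0.041 m (all of step 2 and contact force between the fingers and tub_a below 0.05 N and contact force between the fingers and tub_b below 0.05 N and contact force between the fingers and tub_c below 0.05 N); the arm keeps its last pose, push and grip.
It fails at once if the lever is pressed before the stack is complete (value of joint lever above 0.012 m and not (horizontal distance between tub_a and plate below 0.014 m and angle between each of tub_a, tub_b, tub_c's own z axis and vertical below 0.12 rad and z of tub_a in the frame of plate below 0.005 m and horizontal distance between each of tub_b, tub_c and tub_a below 0.007 m and ((z of tub_b in the frame of tub_a between 0.013 and 0.024 m and z of tub_c in the frame of tub_a between 0.03 and 0.044 m) or (z of tub_c in the frame of tub_a between 0.013 and 0.024 m and z of tub_b in the frame of tub_a between 0.03 and 0.044 m)))).
It fails at once if one of the other things on the table is shifted by more than 30 mm (distance of any of bowl, jar, label_roll, lid, basket, spray, scoop from where it was at the start of the episode above 0.03 m).
It also fails if it takes over 61 s, if anything falls off the work surface, if the arm or the gripper's body presses on something with over 40 N, if the wrist force passes 120 N, or if a joint passes its speed limit or range.

ROBOT

A 6-joint arm with a two-finger parallel gripper is mounted at the origin on the work surface. World frame = base frame: x ahead of the robot, y to its left, z up, the work surface at z = 0. Lengths are in mm, angles in rad, forces in N, time in s.
With the tool pointing down it reaches from about 325 to 1000 mm from the base axis. Payload 5.1 kg.
Tool frame: the origin (TCP) lies on the mounting face of the last link; the fingertips stand 173 mm ahead of it and the grasp point (between the pads) lies r.hold_point_z ahead of it (r.hold_point_z is the distance from the TCP to the grasp point, in mm); z points along the fingers, y is the line along which they close (so a half turn about z gives the same grasp; the last joint's range is limited). The gripper opens to 85 mm and grips with 20 to 120 N. Pads are 22 mm wide; open, the fingers measure 114 mm over their backs; the gripper's body (76 mm by 85 mm) begins 54 mm behind the grasp point. The pads swing forward as they close: fully open they stand 13 mm farther back than shut.
Start: joints at [1.265, 0.124, 1.65, -0, 1.367, -0.083], TCP at [143.648, 633.918, 404.722] pointing down, gripper open.
Joint ranges: [-2.61, 2.61], [-1.02, 2.33], [0.03, 2.71], [-1.35, 4.49], [0.32, 2.68], [-2.91, 2.91]. Speed limits (rad/s): [2.57, 2.57, 3.14, 3.14, 3.14, 3.14].

INTERFACE

Orientations are given as a rotation vector (axis times angle).
In Python, from cell import r, eyes, job_done gives the robot as it stands (r), with the cameras (eyes) and the job as plain functions.
- The arm moves only by the tool shift_gripper, called after ">>>" by a JSON object that holds its "op" and its "data", one argument or row to a line. Schema: {"type":"object","properties":{"increments":{"type":"array","items":{"type":"array","items":{"type":"number"},"minItems":5,"maxItems":5},"minItems":1,"maxItems":20},"clamp_n":{"type":"number"},"only":{"type":"string"},"quiet":{"type":"boolean"},"lines":{"type":"string"}},"required":["increments"],"additionalProperties":false}. increments is a list of rows, 1 to 20 of them, each of 5 numbers: dx, dy, dz in mm, then a turn about the tool's z in rad, then the finger opening in mm; each row shifts and turns the commanded pose from where the row before left it, along the tool's axes as they then stand; what a row does not reach is not made up. A row lasts 1/12 s, in which the tool goes at most 41.7 mm and 0.125 rad, less where a joint would pass 70% of its speed; a pose out of reach is approached as far as the arm can. The fingers move at their own pace and stop on an object; clamp_n is the grip in N (left out, the last holds). Time passes only in rows, so rows that do not move let the fingers close. The tool returns the time, the measured TCP pose, the force, the opening and the grip force at its end. only (a regular expression) keeps the lines of the reply that match it, lines (a string "A,B") keeps lines A to B, and quiet returns only ok. Input that does not fit is refused with a message, and nothing moves.
- r.read_state(): the state, without advancing time (a new reading comes with each control period).
- eyes.camera(name): name is "scene" or "side" or "wrist"; returns a dict with "frame" (400x640x3 uint8, red, green, blue), "fx", "fy", "cx", "cy" (pixels), "k1" (the pictures are not rectified: a ray, as slopes to the right and down, at radius r is drawn at 1 + k1 r^2 times it, then the intrinsics apply), "extrinsics" (4x4, takes a point from camera to world coordinates); the wrist camera has in their place "tool_from_camera" (4x4, takes a point from camera to tool coordinates, whose origin is the TCP and whose axes are the flange's). Camera axes: x right, y up, looking along -z (the intrinsics and any distortion apply to the point x, -y, -z); pixel columns grow to the right and rows downward; lengths in mm; the calibration is good to about 2 mm. A picture is of the moment at which its call begins: read the wrist's pose just before it. There is no depth.
- job_done(): hands the job in; it is judged then, once.
The state is a dict: "t": time; "joint_pos": joint angles; "qd": joint speeds; "tau": joint torques, N m; "eef_pos": TCP position; "tcp_rot": TCP orientation; "wrist_force": force on the tool from outside, world axes, zero at the start; "wrist_torque": the same for the moment, N m; "gripper_width": finger opening in mm; "finger_force": force on a finger pad.
Only numpy, scipy, OpenCV 4.12 (cv2) and the standard library are available. Lean on these libraries where they do the work, as an engineer would, in place of code of your own. Each camera call takes 0.05 s, during which the arm holds its last target. There are 200 camera calls.

## Working session

There is one attempt and no reset: what is moved stays moved. The work goes in short steps, Python scripts to look and compute and a tool call to move; the robot and the scene stay as the last step left them, time stands still between calls to the robot, and variables do not carry over. Pictures are saved under pics/ and viewed, at most 10 in all, crops included, and the job is handed in when it is done.

```bash
ls; mkdir -p pics
```

Create h.py:
```python
import numpy as np, cv2
from scipy.spatial.transform import Rotation as R
from cell import r, eyes, job_done
def cam(name):
    s=r.read_state(); c=eyes.camera(name)
    if name=="wrist":
        T=np.eye(4);T[:3,:3]=R.from_rotvec(s["tcp_rot"]).as_matrix();T[:3,3]=s["eef_pos"]
        c["E"]=T@np.array(c["tool_from_camera"])
    else: c["E"]=np.array(c["extrinsics"])
    return c
def ray(c,u,v):
    K=np.array([[c["fx"],0,c["cx"]],[0,c["fy"],c["cy"]],[0,0,1.]])
    x,y=(u-c["cx"])/c["fx"],(v-c["cy"])/c["fy"]
    a,b=x,y
    for _ in range(20):
        f=1+c["k1"]*(a*a+b*b);a,b=x/f,y/f
    E=c["E"];d=E[:3,:3]@np.array([a,-b,-1.]);return E[:3,3],d/np.linalg.norm(d)
def onz(c,u,v,z):
    o,d=ray(c,u,v);return o+d*(z-o[2])/d[2]
def proj(c,p):
    q=np.linalg.inv(c["E"])@np.append(p,1.);a,b=q[0]/-q[2],-q[1]/-q[2]
    f=1+c["k1"]*(a*a+b*b);return c["cx"]+c["fx"]*a*f,c["cy"]+c["fy"]*b*f
def save(c,n):cv2.imwrite("pics/%s.png"%n,c["frame"][:,:,::-1])
def tri(o1,d1,o2,d2):
    A=np.c_[d1,-d2];t=np.linalg.lstsq(A,o2-o1,rcond=None)[0]
    p,q=o1+d1*t[0],o2+d2*t[1];return (p+q)/2,np.linalg.norm(p-q)
```

Run:
```python
from h import *
s=r.read_state();print({k:np.round(v,3) for k,v in s.items()},r.hold_point_z)
for n in("scene","side","wrist"):
    c=cam(n);save(c,n+"0");print(n,c["fx"],c["cx"],c["cy"],c["k1"],np.round(c["E"],3).tolist())
a=cv2.imread("pics/scene0.png");b=cv2.imread("pics/side0.png")
```

```text
cell.py
pics
{'t': np.float64(0.0), 'joint_pos': array([ 1.265,  0.124,  1.652,  0.   ,  1.368, -0.083]), 'qd': array([ 0.002,  0.001, -0.001,  0.001, -0.   ,  0.001]), 'tau': array([ 1.0000e-03, -4.2360e+01, -3.6545e+01,  0.0000e+00,  7.0000e-03,
        0.0000e+00]), 'eef_pos': array([143.569, 633.677, 403.441]), 'tcp_rot': array([-3.490e-01, -3.122e+00,  3.000e-03]), 'wrist_force': array([-0.143, -0.047,  0.749]), 'wrist_torque': array([ 0.005,  0.008, -0.017]), 'finger_force': np.float64(0.0), 'gripper_width': np.float64(85.803)} 154.70000000000002
scene 421.07936162238747 309.355111320985 194.63124830661837 -0.11337577733982969 [[0.588, -0.591, 0.553, 1213.609], [0.809, 0.439, -0.391, -439.196], [-0.012, 0.677, 0.736, 1005.584], [0.0, 0.0, 0.0, 1.0]]
side 495.1730693159131 306.45231342761525 200.28125882009908 -0.15685202039032767 [[-0.965, 0.201, -0.171, 261.666], [-0.264, -0.733, 0.627, 1070.29], [0.0, 0.65, 0.76, 1333.173], [0.0, 0.0, 0.0, 1.0]]
wrist 282.4447385191092 317.3096027003646 204.1912495954039 -0.0024996699071087635 [[0.221, -0.935, -0.277, 73.157], [0.975, 0.212, 0.063, 650.208], [-0.0, -0.284, 0.959, 374.153], [0.0, 0.0, 0.0, 1.0]]
```

View pics/scene0.png

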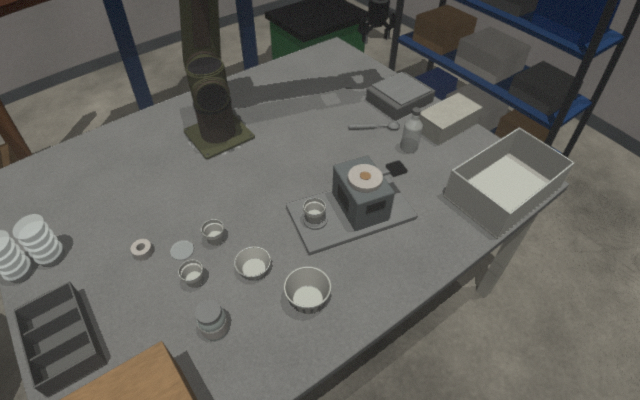

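View pics/side0.png

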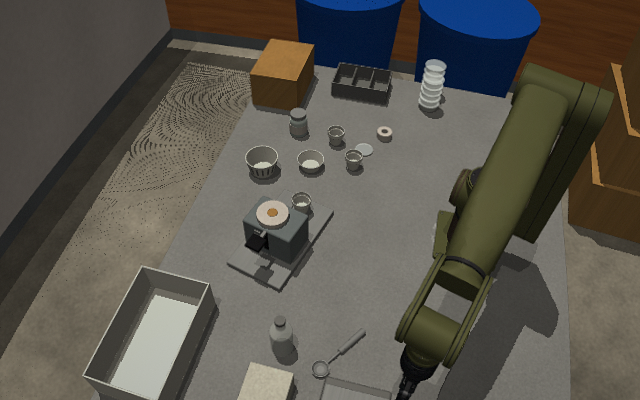

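Scene: loose tubs at about (213,232) and (191,273), plate tub (315,212), bowl (252,263), lid (181,250), pad (397,168). Side: tubs (336,135) and (354,158), plate tub (301,202), pad (257,242).

Run:
```python
from h import *
a=cam("scene");b=cam("side")
for n,p,q in [("b?",(213,227),(354,153)),("c?",(191,268),(336,130)),("a",(315,207),(301,198)),("pad",(397,168),(257,242)),("roll",(366,177),(273,213)),("bowl",(252,256),(311,155)),("basket",(307,280),(262,155)),("jar",(208,310),(298,113)),("lid",(181,250),(364,149)),("lroll",(141,245),(384,131))]:
    P,e=tri(*ray(a,*p),*ray(b,*q));print(n,P.round(1),round(e,1))
f=a["frame"][150:290,120:430];g=b["frame"][110:290,230:400]
cv2.imwrite("pics/s1.png",cv2.resize(f,None,fx=2.5,fy=2.5,interpolation=cv2.INTER_CUBIC)[:,:,::-1])
cv2.imwrite("pics/d1.png",cv2.resize(g,None,fx=3,fy=3,interpolation=cv2.INTER_CUBIC)[:,:,::-1])
```

```text
b? [ 441.1 -237.1   65.7] 8.2
c? [ 532.1 -348.2   64. ] 2.7
a [565.8  35.1  80.6] 5.7
pad [630.9 287.4 143.8] 8.6
roll [614.3 179.5 156.9] 7.1
bowl [ 591.2 -194.7   58.5] 3.3
basket [ 754.3 -125.7   83.1] 0.8
jar [ 689.3 -369.6   97.5] 0.9
lid [ 414.3 -338.7    2.5] 0.7
lroll [ 353.2 -430.7   32.7] 0.7
```

View pics/s1.png

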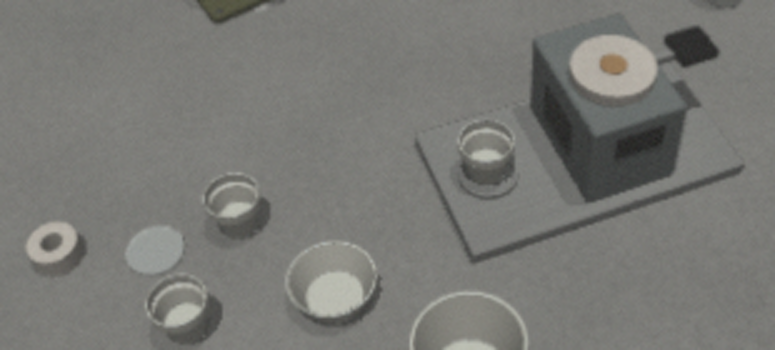

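Loose tubs lie near (441,-237) and (532,-348), plate near (566,35), machine yaw about -18°. I'll turn the tool so its closing line runs across the machine, then take a look from above.

>>> {"op": "shift_gripper", "data": {
  "increments": [
    [0,0,0,0.12,85],
    [0,0,0,0.12,85],
    [0,0,0,0.12,85],
    [0,0,0,0.12,85],
    [0,0,0,0.12,85],
    [0,0,0,0.12,85],
    [0,0,0,0.12,85],
    [0,0,0,0.12,85],
    [0,0,0,0.12,85],
    [0,0,0,0.12,85],
    [0,0,0,0.12,85],
    [0,0,0,0.12,85],
    [0,0,0,0.12,85],
    [0,0,0,0.109,85]
  ],
  "clamp_n": 40
}}

```text
t: 1.42
eef_pos: [143.6, 633.9, 404.5]
tcp_rot: [2.553, 1.83, -0.0]
wrist_force: [0.6, -0.1, 0.3]
gripper_width: 85.3
finger_force: 0.0
```

>>> {"op": "shift_gripper", "data": {
  "increments": [
    [-24,33,0,0,85],
    [-24,33,0,0,85],
    [-24,33,0,0,85],
    [-24,33,0,0,85],
    [-24,33,0,0,85],
    [-24,33,0,0,85],
    [-24,33,0,0,85],
    [-24,33,0,0,85],
    [-24,33,0,0,85],
    [-24,33,0,0,85],
    [-24,33,0,0,85],
    [-24,33,0,0,85],
    [-24,33,0,0,85],
    [-24,33,0,0,85],
    [-24,33,0,0,85],
    [-24,33,0,0,85],
    [-24,33,0,0,85],
    [-24,33,0,0,85],
    [0,0,0,0,85],
    [0,0,0,0,85]
  ]
}}

```text
t: 3.08
eef_pos: [571.8, 34.7, 404.3]
tcp_rot: [-2.551, -1.833, 0.001]
wrist_force: [0.7, 0.5, 0.2]
gripper_width: 84.9
finger_force: 0.0
```

Run:
```python
from h import *
c=cam("wrist");save(c,"w1");np.savez("w1.npz",E=c["E"]);print(np.round(c["E"],3).tolist())
```

```text
[[0.948, 0.306, 0.091, 594.979], [-0.319, 0.909, 0.268, 103.835], [-0.001, -0.283, 0.959, 374.856], [0.0, 0.0, 0.0, 1.0]]
```

View pics/w1.png

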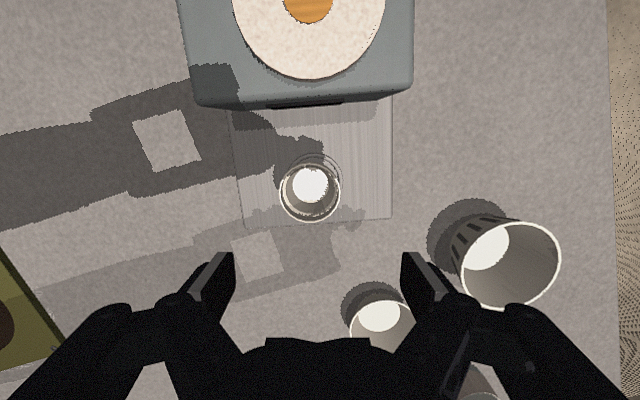

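Wrist view: plate tub's rim circles about (311,193), housing edge horizontal at row 105 (yaw agrees), bowl at (380,325). Zoom on the tub for rim fitting.

Run:
```python
from h import *
i=cv2.imread("pics/w1.png");a=i[140:240,250:380]
cv2.imwrite("pics/w1c.png",cv2.resize(a,None,fx=6,fy=6,interpolation=cv2.INTER_NEAREST)[:600,:780])
```

```text
(no output)
```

View pics/w1c.png

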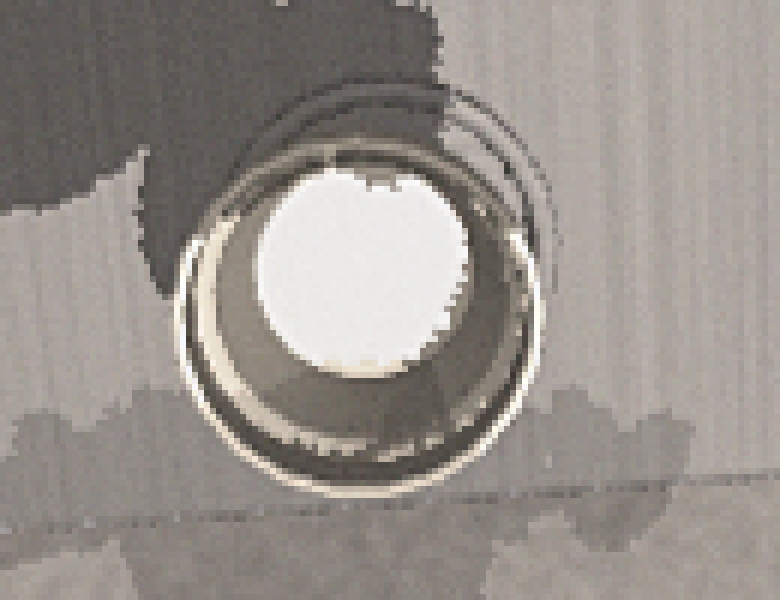

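>>> {"op": "shift_gripper", "data": {
  "increments": [
    [-20,-30,0,0,85],
    [-20,-30,0,0,85],
    [-20,-30,0,0,85],
    [0,0,0,0,85],
    [0,0,0,0,85]
  ]
}}

```text
t: 3.55
eef_pos: [464.6, 9.0, 404.5]
tcp_rot: [2.546, 1.839, 0.001]
wrist_force: [0.4, -0.3, 0.7]
gripper_width: 85.2
finger_force: 0.0
```

Run:
```python
from h import *
c=cam("wrist");save(c,"w2");np.savez("w2.npz",E=c["E"])
```

>>> {"op": "shift_gripper", "data": {
  "increments": [
    [-30,17,0,0,85],
    [-30,17,0,0,85],
    [-30,17,0,0,85],
    [-30,17,0,0,85],
    [-30,17,0,0,85],
    [-30,17,0,0,85],
    [-30,0,0,0,85],
    [-30,0,0,0,85],
    [-30,0,0,0,85],
    [-30,0,0,0,85],
    [0,0,0,0,85],
    [0,0,0,0,85]
  ]
}}

```text
t: 4.6
eef_pos: [469.5, -309.8, 404.7]
tcp_rot: [-2.549, -1.836, -0.001]
wrist_force: [0.9, -0.3, -0.1]
gripper_width: 85.2
finger_force: 0.0
```

Run:
```python
from h import *
c=cam("wrist");save(c,"w3");np.savez("w3.npz",E=c["E"])
a=cv2.imread("pics/w2.png")[60:260,150:550];b=cv2.imread("pics/w3.png")[60:260,120:520]
cv2.imwrite("pics/w23.png",cv2.resize(np.vstack([a,b]),None,fx=1.5,fy=1.5))
```

```text
(no output)
```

View pics/w23.png

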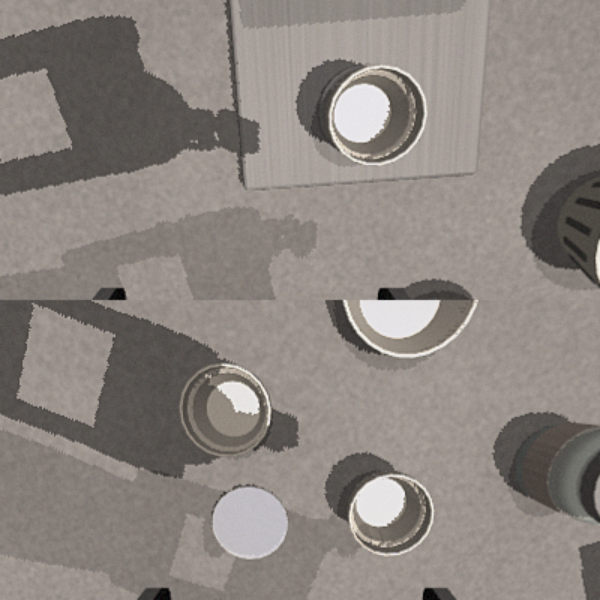

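Create m.py:
```python
from h import *
C={}
for n in("w1","w2","w3"):
    c=dict(eyes.camera("wrist")) if not C else dict(C["w1"]); c["E"]=np.load(n+".npz")["E"]; C[n]=c
```

Run:
```python
from m import *
s=cam("scene")
print("a",tri(*ray(C["w1"],310.2,193),*ray(C["w2"],401.7,137)),onz(C["w1"],310.2,193,83),onz(C["w2"],401.7,137,83))
for n,p,q in(("b",(270.3,133),(212.8,226)),("c",(381,202.7),(191.2,267.6))):
    print(n,tri(*ray(C["w3"],*p),*ray(s,*q)),onz(C["w3"],*p,60),onz(s,*q,60))
```

```text
a (array([563.95190883,  36.4930803 ,  82.28614498]), np.float64(0.3515432004148706)) [564.06445173  36.48235084  83.        ] [563.71625217  36.76685484  83.        ]
b (array([ 441.70057573, -235.22696763,   65.87953095]), np.float64(2.2875321621819613)) [ 440.38006689 -236.23692528   60.        ] [ 437.24762632 -232.86188479   60.        ]
c (array([ 533.5829453 , -347.44868029,   65.94787686]), np.float64(1.8125697675929804)) [ 533.9853239  -350.37587651   60.        ] [ 529.84718516 -346.10502992   60.        ]
```

>>> {"op": "shift_gripper", "data": {
  "increments": [
    [-9,37,30,0,85],
    [-9,37,30,0,85],
    [0,0,40,0,85],
    [0,0,0,0,85],
    [0,0,0,0,85]
  ]
}}

```text
t: 5.17
eef_pos: [524.3, -341.9, 310.0]
tcp_rot: [-2.541, -1.836, 0.003]
wrist_force: [0.7, 0.0, 0.2]
gripper_width: 84.6
finger_force: 0.0
```

Run:
```python
from h import *
c=cam("wrist");save(c,"w4");np.savez("w4.npz",E=c["E"])
a=c["frame"][100:300,200:440][:,:,::-1]
cv2.imwrite("pics/w4c.png",cv2.resize(a,None,fx=3,fy=3))
```

```text
(no output)
```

View pics/w4c.png

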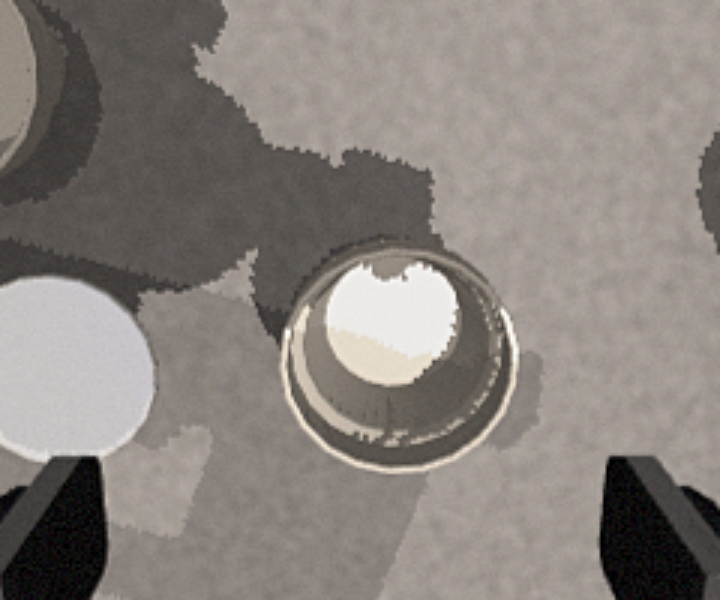

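Run:
```python
from h import *
c=cam("wrist");E=c["E"];s=r.read_state();print(s["eef_pos"],s["tcp_rot"])
w4=dict(c);w4["E"]=np.load("w4.npz")["E"];w3=dict(c);w3["E"]=np.load("w3.npz")["E"]
print(tri(*ray(w3,381,202.7),*ray(w4,333.2,219.3)),onz(w4,333.2,219.3,60))
p=onz(w4,333.2,219.3,60);T=R.from_rotvec(s["tcp_rot"]).as_matrix();print(T.T@(p-s["eef_pos"]))
# finger pixel check: point at tip level
for y in(-42.5,42.5):
  for z in (150,160,173): print(y,z,proj(w4,s["eef_pos"]+T@np.array([0,y,z])))
```

```text
[ 524.97251051 -342.98981111  315.16565074] [2.54486070e+00 1.83811126e+00 1.18430821e-03]
(array([ 533.87382311, -349.82449159,   60.73712346]), np.float64(0.5565070862950545)) [ 533.83277231 -349.78782693   60.        ]
[ -3.47641673   9.95325924 255.19222898]
-42.5 150 (np.float64(231.3493822299923), np.float64(286.367772456))
-42.5 160 (np.float64(237.33889968408158), np.float64(275.22690884164047))
-42.5 173 (np.float64(244.01194520009395), np.float64(262.8155626541475))
42.5 150 (np.float64(413.55293646494755), np.float64(287.34767002616906))
42.5 160 (np.float64(407.1789036203379), np.float64(276.0870085725823))
42.5 173 (np.float64(400.0825371579037), np.float64(263.55131564997885))
```

>>> {"op": "shift_gripper", "data": {
  "increments": [
    [-3.5,10,30,0,85],
    [0,0,35,0,85],
    [0,0,25,0,85],
    [0,0,8,0,85],
    [0,0,4,0,85],
    [0,0,0,0,85],
    [0,0,0,0,85],
    [0,0,0,0,85]
  ]
}}

```text
t: 5.93
eef_pos: [533.6, -350.7, 214.2]
tcp_rot: [2.544, 1.835, 0.002]
wrist_force: [0.1, 0.1, -1.2]
gripper_width: 84.7
finger_force: 0.0
```

>>> {"op": "shift_gripper", "data": {
  "increments": [
    [0,0,1,0,70],
    [0,0,0,0,60],
    [0,0,0,0,60],
    [0,0,0,0,60],
    [0,0,0,0,60],
    [0,0,0,0,60],
    [0,0,0,0,60]
  ],
  "clamp_n": 30
}}

```text
t: 6.52
eef_pos: [533.1, -350.5, 212.2]
tcp_rot: [2.546, 1.837, 0.001]
wrist_force: [-2.0, 1.1, 5.3]
gripper_width: 65.8
finger_force: 32.7
```

>>> {"op": "shift_gripper", "data": {
  "increments": [
    [0,0,-10,0,60],
    [0,0,-30,0,60],
    [0,0,-40,0,60],
    [0,0,-40,0,60],
    [0,0,0,0,60],
    [0,0,0,0,60],
    [0,0,0,0,60]
  ]
}}

```text
t: 7.1
eef_pos: [532.5, -349.9, 330.6]
tcp_rot: [2.547, 1.838, 0.0]
wrist_force: [-0.2, 0.5, -1.5]
gripper_width: 65.4
finger_force: 33.8
```

Run:
```python
from h import *
c=cam("wrist");save(c,"w5");s=r.read_state();print(s["eef_pos"],s["tcp_rot"])
cv2.imwrite("pics/w5c.png",cv2.resize(c["frame"][130:400,160:480][:,:,::-1],None,fx=2,fy=2))
```

```text
[ 532.19945227 -349.69250654  328.98284157] [-2.54619085e+00 -1.83665441e+00  9.55126407e-04]
```

View pics/w5c.png

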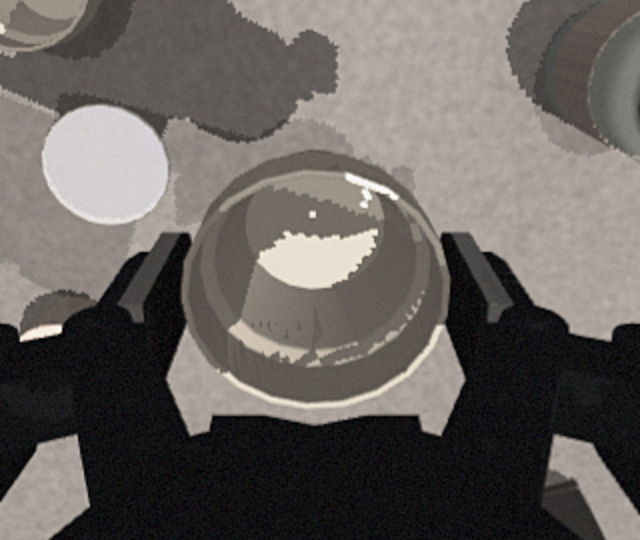

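Run:
```python
from h import *
c=cam("wrist");w=dict(c);w["E"]=np.array(c["tool_from_camera"])
rim=onz(w,317.5,274,152);fl=onz(w,317.5,247.5,194);print(rim,fl)
s=r.read_state();T=R.from_rotvec(s["tcp_rot"]).as_matrix();print(s["eef_pos"],T.T@(np.array([563.9,36.5,0])-s["eef_pos"]))
```

```text
[1.24181318e+00 6.16332186e-02 1.52000000e+02] [-4.35251413e+00  9.45160983e-02  1.94000000e+02]
[ 532.0939361  -349.630672    328.14810951] [376.04944489 -90.5893559  328.89221171]
```

>>> {"op": "shift_gripper", "data": {
  "increments": [
    [37.5,-9,0,0,60],
    [37.5,-9,0,0,60],
    [37.5,-9,0,0,60],
    [37.5,-9,0,0,60],
    [37.5,-9,0,0,60],
    [37.5,-9,0,0,60],
    [37.5,-9,0,0,60],
    [37.5,-9,0,0,60],
    [37.5,-9,0,0,60],
    [37.5,-9,0,0,60],
    [0,0,0,0,60],
    [0,0,0,0,60],
    [0,0,0,0,60],
    [0,0,0,0,60]
  ]
}}

```text
t: 8.37
eef_pos: [565.4, 33.2, 329.1]
tcp_rot: [-2.548, -1.836, 0.003]
wrist_force: [0.5, 0.3, -1.1]
gripper_width: 65.1
finger_force: 33.9
```

Run:
```python
from h import *
c=cam("wrist");w=dict(c);w["E"]=np.load("w4.npz")["E"];print(onz(w,333.2,219.3,60)-onz(w,331,207,18))
s=r.read_state();T=R.from_rotvec(s["tcp_rot"]).as_matrix();print(s["eef_pos"],T.T@(np.array([563.9,36.5,0])-s["eef_pos"]))
save(c,"w6")
```

```text
[ 0.75414884  1.96674092 42.        ]
[565.44090812  32.95329879 329.36749091] [  3.07874954  -2.16511707 329.36868571]
```

>>> {"op": "shift_gripper", "data": {
  "increments": [
    [2.5,-2,20,0,60],
    [0,0,20,0,60],
    [0,0,10,0,60],
    [0,0,0,0,60],
    [0,0,0,0,60]
  ]
}}

```text
t: 8.83
eef_pos: [564.3, 36.4, 279.6]
tcp_rot: [-2.548, -1.836, 0.002]
wrist_force: [0.0, 0.3, -0.7]
gripper_width: 65.8
finger_force: 33.9
```

>>> {"op": "shift_gripper", "data": {
  "increments": [
    [0,0,8,0,60],
    [0,0,6,0,60],
    [0,0,5,0,60],
    [0,0,3,0,60],
    [0,0,0,0,60],
    [0,0,0,0,60]
  ]
}}

```text
t: 9.33
eef_pos: [564.4, 37.2, 258.0]
tcp_rot: [-2.548, -1.838, 0.0]
wrist_force: [-0.3, -0.4, -0.8]
gripper_width: 65.3
finger_force: 33.9
```

>>> {"op": "shift_gripper", "data": {
  "increments": [
    [0,0,2,0,60],
    [0,0,1.5,0,60],
    [0,0,0,0,60],
    [0,0,0,0,60]
  ]
}}

```text
t: 9.67
eef_pos: [564.4, 37.2, 254.6]
tcp_rot: [-2.548, -1.838, 0.0]
wrist_force: [-0.2, 0.4, 0.3]
gripper_width: 65.7
finger_force: 33.9
```

>>> {"op": "shift_gripper", "data": {
  "increments": [
    [0,0,1,0,60],
    [0,0,1,0,60],
    [0,0,0,0,60],
    [0,0,0,0,60]
  ]
}}

```text
t: 10.0
eef_pos: [564.7, 37.2, 253.5]
tcp_rot: [2.548, 1.838, 0.001]
wrist_force: [-3.8, -0.3, 4.9]
gripper_width: 65.5
finger_force: 34.4
```

>>> {"op": "shift_gripper", "data": {
  "increments": [
    [0,0,0,0,70],
    [0,0,0,0,75],
    [0,0,0,0,85],
    [0,0,0,0,85],
    [0,0,0,0,85],
    [0,0,-5,0,85],
    [0,0,-15,0,85],
    [0,0,-30,0,85],
    [0,0,-40,0,85],
    [0,0,-10,0,85],
    [0,0,0,0,85],
    [0,0,0,0,85],
    [0,0,0,0,85]
  ]
}}

```text
t: 11.08
eef_pos: [564.0, 37.2, 351.2]
tcp_rot: [-2.547, -1.837, 0.003]
wrist_force: [0.3, 0.4, -0.3]
gripper_width: 84.9
finger_force: 0.0
```

Run:
```python
from h import *
c=cam("wrist");save(c,"w7");np.savez("w7.npz",E=c["E"]);s=r.read_state();print(s["eef_pos"])
cv2.imwrite("pics/w7c.png",cv2.resize(c["frame"][100:300,200:440][:,:,::-1],None,fx=3,fy=3))
```

```text
[563.86307606  37.19308666 350.56963237]
```

View pics/w7c.png

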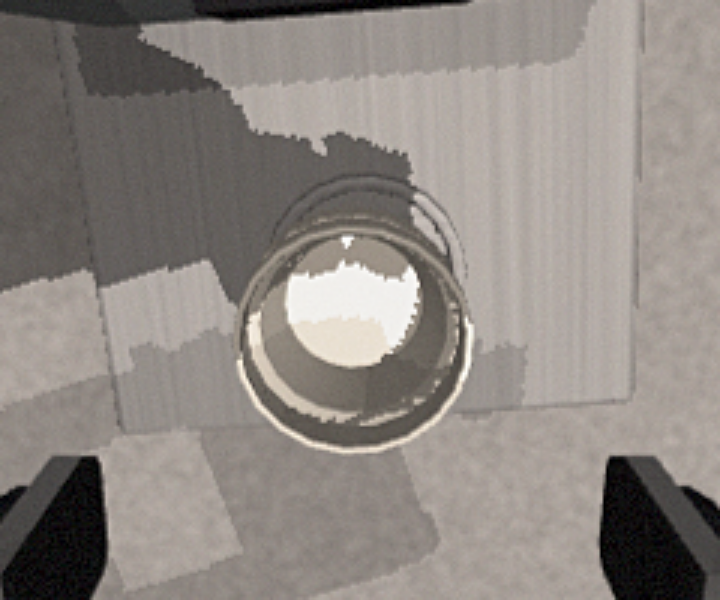

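Nested well: rim centre at (318,213) px, upright. Now a circle detector (checked on known frames), and approach tub_b.

Add to h.py:
```python
def rim(img,u,v,rad,h=50):
    u0,v0=int(u)-h-int(rad)//1,int(v)-h-int(rad)
    u0,v0=max(u0,0),max(v0,0)
    g=cv2.cvtColor(img,cv2.COLOR_BGR2GRAY)[v0:v0+2*(h+int(rad)),u0:u0+2*(h+int(rad))]
    g=cv2.resize(g,None,fx=4,fy=4,interpolation=cv2.INTER_CUBIC)
    k=cv2.HoughCircles(g,cv2.HOUGH_GRADIENT_ALT,1.5,8,param1=150,param2=.5,minRadius=int(rad*3.6),maxRadius=int(rad*4.4))
    return [] if k is None else [(round(float(x/4+u0),1),round(float(y/4+v0),1),round(float(q/4),1)) for x,y,q in k[0]]
```

Run:
```python
from h import *
for n,u,v,q in(("w1",310.2,193,31),("w2",401.7,137,33),("w3",270.3,133,30.3),("w3",381,202.7,28.3),("w4",333.2,219.3,39),("w7",318.2,212.7,39)):
    print(n,(u,v,q),rim(cv2.imread("pics/%s.png"%n),u,v,q,15))
c=cam("wrist");w=dict(c);w["E"]=np.load("w7.npz")["E"];print(onz(w,318.2,212.7,101))
s=r.read_state();T=R.from_rotvec(s["tcp_rot"]).as_matrix();print(s["eef_pos"],T.T@(np.array([440.4,-236.2,60])-s["eef_pos"]))
```

```text
w1 (310.2, 193, 31) [(311.2, 186.0, 30.7), (309.0, 192.0, 30.0)]
w2 (401.7, 137, 33) [(398.4, 135.5, 33.1)]
w3 (270.3, 133, 30.3) [(271.9, 134.1, 30.0)]
w3 (381, 202.7, 28.3) [(381.1, 202.1, 27.4)]
w4 (333.2, 219.3, 39) [(334.1, 218.6, 38.1)]
w7 (318.2, 212.7, 39) [(318.4, 212.8, 37.9), (319.5, 201.1, 39.9)]
[564.24662555  37.47281049 101.        ]
[563.8693892   37.1960538  350.37317782] [-298.06408678  -29.82696433  290.81751508]
```

>>> {"op": "shift_gripper", "data": {
  "increments": [
    [-37.3,-3.7,0,0,85],
    [-37.3,-3.7,0,0,85],
    [-37.3,-3.7,0,0,85],
    [-37.3,-3.7,0,0,85],
    [-37.3,-3.7,0,0,85],
    [-37.3,-3.7,0,0,85],
    [-37.3,-3.7,0,0,85],
    [-37.3,-3.7,0,0,85],
    [0,0,35,0,85],
    [0,0,0,0,85],
    [0,0,0,0,85],
    [0,0,0,0,85],
    [0,0,0,0,85]
  ]
}}

```text
t: 12.27
eef_pos: [442.9, -236.0, 318.6]
tcp_rot: [2.546, 1.839, 0.001]
wrist_force: [0.3, -0.1, 1.1]
gripper_width: 84.9
finger_force: 0.0
```

Run:
```python
from h import *
c=cam("wrist");save(c,"w8");np.savez("w8.npz",E=c["E"]);s=r.read_state()
p=proj(c,np.array([440.4,-236.2,60]));k=rim(c["frame"],*p,38,15);print(p,k)
w3=dict(c);w3["E"]=np.load("w3.npz")["E"];T=R.from_rotvec(s["tcp_rot"]).as_matrix()
for q in k:
    P=onz(c,q[0],q[1],60);print(tri(*ray(c,q[0],q[1]),*ray(w3,270.3,133)),P,T.T@(P-s["eef_pos"]))
```

```text
(np.float64(314.2551225429472), np.float64(211.20512693703682)) [(312.8, 212.8, 36.9)]
(array([ 439.85429348, -236.38603884,   62.00031085]), np.float64(1.7087396468592015)) [ 438.76779376 -237.16574743   60.        ] [ -2.32928851  -4.11588379 258.87434234]
```

>>> {"op": "shift_gripper", "data": {
  "increments": [
    [-2,-3.5,30,0,85],
    [0,0,35,0,85],
    [0,0,28,0,85],
    [0,0,8,0,85],
    [0,0,4.5,0,85],
    [0,0,0,0,85],
    [0,0,0,0,85],
    [0,0,0,0,85]
  ]
}}

```text
t: 12.98
eef_pos: [439.4, -238.0, 214.5]
tcp_rot: [2.544, 1.836, 0.002]
wrist_force: [-0.6, 0.1, -1.0]
gripper_width: 85.1
finger_force: 0.0
```

>>> {"op": "shift_gripper", "data": {
  "increments": [
    [0,0,0,0,70],
    [0,0,0,0,60],
    [0,0,0,0,60],
    [0,0,0,0,60],
    [0,0,0,0,60],
    [0,0,0,0,60],
    [0,0,0,0,60]
  ],
  "clamp_n": 30
}}

```text
t: 13.57
eef_pos: [438.9, -237.9, 214.2]
tcp_rot: [2.546, 1.836, 0.001]
wrist_force: [-1.6, 1.9, 5.9]
gripper_width: 65.0
finger_force: 32.3
```

>>> {"op": "shift_gripper", "data": {
  "increments": [
    [0,0,-10,0,60],
    [0,0,-30,0,60],
    [0,0,-40,0,60],
    [0,0,-40,0,60],
    [0,0,0,0,60],
    [0,0,0,0,60],
    [0,0,0,0,60],
    [0,0,0,0,60]
  ]
}}

```text
t: 14.23
eef_pos: [437.6, -237.0, 330.5]
tcp_rot: [-2.546, -1.836, 0.002]
wrist_force: [-0.6, -0.7, -1.5]
gripper_width: 65.1
finger_force: 33.9
```

Run:
```python
from h import *
c=cam("wrist");save(c,"w9");w=dict(c);w["E"]=np.array(c["tool_from_camera"]);s=r.read_state()
for q in rim(c["frame"],317.5,274,65,15): print(q,onz(w,q[0],q[1],152))
print("ref",rim(cv2.imread("pics/w5.png"),317.5,274,65,15))
T=R.from_rotvec(s["tcp_rot"]).as_matrix();print(s["eef_pos"],T.T@(np.array([564.1,37.2,0])-s["eef_pos"]))
```

```text
(316.9, 267.5, 63.3) [  4.7851814   -0.23106911 152.        ]
(316.5, 280.6, 67.6) [ -2.40937703  -0.43061793 152.        ]
ref [(316.5, 272.0, 63.5), (309.8, 268.6, 62.7)]
[ 437.64878182 -237.01349525  330.10782599] [299.76607419  34.65100193 330.29341072]
```

>>> {"op": "shift_gripper", "data": {
  "increments": [
    [0,0,-15,0,60],
    [37.4,4.3,0,0,60],
    [37.4,4.3,0,0,60],
    [37.4,4.3,0,0,60],
    [37.4,4.3,0,0,60],
    [37.4,4.3,0,0,60],
    [37.4,4.3,0,0,60],
    [37.4,4.3,0,0,60],
    [37.4,4.3,0,0,60],
    [0,0,0,0,60],
    [0,0,0,0,60],
    [0,0,0,0,60],
    [0,0,0,0,60]
  ]
}}

```text
t: 15.37
eef_pos: [564.8, 34.9, 345.9]
tcp_rot: [-2.548, -1.836, 0.003]
wrist_force: [-0.8, 0.5, -1.0]
gripper_width: 65.2
finger_force: 34.0
```

Run:
```python
from h import *
ss=[r.read_state() for _ in range(3)];s=ss[-1]
T=R.from_rotvec(s["tcp_rot"]).as_matrix();print(s["eef_pos"],T.T@(np.array([564.1,37.2,0])-s["eef_pos"]))
```

```text
[564.84404914  34.87607096 345.94248697] [  2.2892741   -0.72008716 345.94276875]
```

>>> {"op": "shift_gripper", "data": {
  "increments": [
    [2,-0.5,20,0,60],
    [0,0,20,0,60],
    [0,0,12,0,60],
    [0,0,8,0,60],
    [0,0,6,0,60],
    [0,0,3,0,60],
    [0,0,0,0,60],
    [0,0,0,0,60]
  ]
}}

```text
t: 16.03
eef_pos: [565.7, 37.6, 278.8]
tcp_rot: [2.548, 1.837, 0.001]
wrist_force: [-0.4, -0.3, -1.7]
gripper_width: 65.2
finger_force: 34.0
```

>>> {"op": "shift_gripper", "data": {
  "increments": [
    [0,0,1,0,60],
    [0,0,1,0,60],
    [0,0,0,0,60],
    [0,0,0,0,60],
    [0,0,0,0,60]
  ]
}}

```text
t: 16.45
eef_pos: [565.6, 37.7, 276.4]
tcp_rot: [2.548, 1.838, 0.001]
wrist_force: [-0.2, -0.6, -0.6]
gripper_width: 65.1
finger_force: 34.0
```

>>> {"op": "shift_gripper", "data": {
  "increments": [
    [0,0,1,0,60],
    [0,0,1,0,60],
    [0,0,1,0,60],
    [0,0,0,0,60],
    [0,0,0,0,60]
  ]
}}

```text
t: 16.87
eef_pos: [565.7, 37.7, 274.0]
tcp_rot: [2.548, 1.838, 0.0]
wrist_force: [-2.3, 0.0, 5.5]
gripper_width: 65.5
finger_force: 34.4
```

Seated (5.5 N push). Release, rise and check.

>>> {"op": "shift_gripper", "data": {
  "increments": [
    [0,0,0,0,70],
    [0,0,0,0,75],
    [0,0,0,0,85],
    [0,0,0,0,85],
    [0,0,0,0,85],
    [0,0,-5,0,85],
    [0,0,-15,0,85],
    [0,0,-30,0,85],
    [0,0,-40,0,85],
    [0,0,-5,0,85],
    [0,0,0,0,85],
    [0,0,0,0,85],
    [0,0,0,0,85],
    [0,0,0,0,85]
  ]
}}

```text
t: 18.03
eef_pos: [564.9, 37.7, 365.9]
tcp_rot: [-2.546, -1.836, 0.005]
wrist_force: [-0.0, -0.3, 0.5]
gripper_width: 85.0
finger_force: 0.0
```

Run:
```python
from h import *
c=cam("wrist");save(c,"w10");np.savez("w10.npz",E=c["E"]);s=r.read_state();print(s["eef_pos"])
p=proj(c,np.array([564.2,37.5,119]));print(p)
for q in rim(c["frame"],*p,39,15): print(q,onz(c,q[0],q[1],119))
a=cv2.resize(c["frame"][100:300,200:440],None,fx=1.7,fy=1.7)
b=cv2.resize(cam("side")["frame"][160:300,210:360],(364,340),interpolation=cv2.INTER_CUBIC)
cv2.imwrite("pics/w10c.png",np.hstack([a,b])[:,:,::-1])
```

```text
[564.99718479  37.69231787 365.96386179]
(np.float64(317.69501226990286), np.float64(214.716665621959))
(317.0, 213.6, 38.8) [563.9660226   38.58308228 119.        ]
(321.1, 201.6, 37.7) [570.27645501  47.15069389 119.        ]
```

View pics/w10c.png

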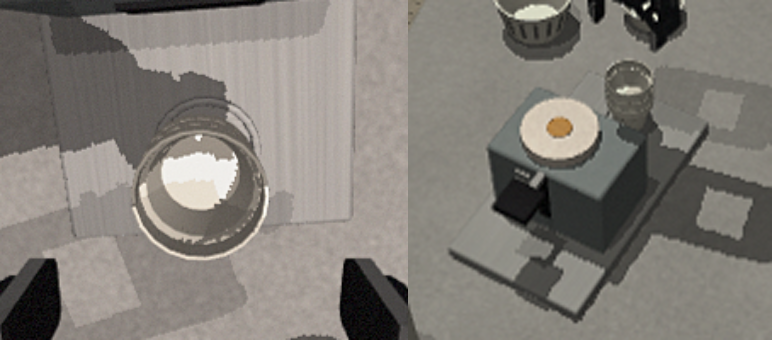

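Stack stands upright, centred (rim at z≈119 over (564,38.6)). Next, to the pad.

>>> {"op": "shift_gripper", "data": {
  "increments": [
    [0,0,-30,0,60],
    [37,-2.5,0,0,0],
    [37,-2.5,0,0,0],
    [37,-2.5,0,0,0],
    [37,-2.5,0,0,0],
    [37,-2.5,0,0,0],
    [37,-2.5,0,0,0],
    [37,-2.5,0,0,0],
    [0,0,0,0,0],
    [0,0,0,0,0],
    [0,0,0,0,0],
    [0,0,0,0,0]
  ],
  "clamp_n": 60
}}

```text
t: 19.13
eef_pos: [630.5, 288.1, 397.5]
tcp_rot: [-2.549, -1.837, 0.002]
wrist_force: [0.1, -0.9, 0.8]
gripper_width: -0.0
finger_force: 0.0
```

Run:
```python
from h import *
c=cam("wrist");save(c,"w11");np.savez("w11.npz",E=c["E"]);s=r.read_state();print(s["eef_pos"],s["gripper_width"])
p=proj(c,np.array([630,289,150]));print("pred",p)
g=cv2.cvtColor(c["frame"],cv2.COLOR_RGB2GRAY);m=(g<45).astype(np.uint8)
n,l,st,ce=cv2.connectedComponentsWithStats(m)
for i in range(1,n):
    if st[i,4]>300: print(st[i],ce[i].round(1),onz(c,*ce[i],150).round(1))
```

```text
[630.56345893 287.81986633 397.85523489] -0.18357773922764495
pred (np.float64(316.5866638148), np.float64(213.23073527819432))
[    0   180   575   220 46295] [313.7 339.4] [587.9 171.6 150. ]
```

Run:
```python
from h import *
g=cv2.imread("pics/w11.png",0);m=g<45
for v in range(176,262,7):
    x=np.where(m[v,200:440])[0]+200;print(v,(x.min(),x.max(),len(x)) if len(x) else None, g[v,317])
```

```text
176 None 191
183 (np.int64(294), np.int64(345), 52) 9
190 (np.int64(286), np.int64(347), 62) 24
197 (np.int64(287), np.int64(347), 61) 24
204 (np.int64(288), np.int64(348), 60) 20
211 (np.int64(288), np.int64(348), 49) 40
218 (np.int64(289), np.int64(385), 53) 34
225 (np.int64(265), np.int64(349), 58) 29
232 (np.int64(273), np.int64(350), 63) 39
239 (np.int64(279), np.int64(400), 55) 29
246 (np.int64(260), np.int64(364), 8) 10
253 (np.int64(242), np.int64(410), 32) 2
260 (np.int64(238), np.int64(345), 37) 4
```

The pad is at about (318,213) px, right beneath the tool. Press down.

>>> {"op": "shift_gripper", "data": {
  "increments": [
    [0,1,30,0,0],
    [0,0,25,0,0],
    [0,0,12,0,0],
    [0,0,6,0,0],
    [0,0,4,0,0],
    [0,0,3,0,0],
    [0,0,0,0,0],
    [0,0,0,0,0]
  ]
}}

```text
t: 19.85
eef_pos: [632.0, 288.4, 321.6]
tcp_rot: [2.547, 1.837, 0.004]
wrist_force: [-3.3, -2.4, 6.6]
gripper_width: -0.2
finger_force: 2.9
```

>>> {"op": "shift_gripper", "data": {
  "increments": [
    [0,0,6,0,0],
    [0,0,6,0,0],
    [0,0,6,0,0],
    [0,0,6,0,0],
    [0,0,6,0,0],
    [0,0,6,0,0],
    [0,0,5,0,0],
    [0,0,3,0,0],
    [0,0,1,0,0],
    [0,0,0,0,0],
    [0,0,0,0,0],
    [0,0,0,0,0],
    [0,0,0,0,0],
    [0,0,0,0,0],
    [0,0,0,0,0],
    [0,0,0,0,0],
    [0,0,0,0,0]
  ]
}}

```text
t: 21.27
eef_pos: [632.8, 288.8, 278.6]
tcp_rot: [2.547, 1.836, 0.009]
wrist_force: [-4.0, -0.9, 10.4]
gripper_width: 0.2
finger_force: 5.1
```

>>> {"op": "shift_gripper", "data": {
  "increments": [
    [0,0,1,0,0],
    [0,0,1,0,0],
    [0,0,0,0,0],
    [0,0,0,0,0],
    [0,0,0,0,0],
    [0,0,0,0,0],
    [0,0,0,0,0],
    [0,0,0,0,0],
    [0,0,0,0,0],
    [0,0,0,0,0]
  ]
}}

```text
t: 22.1
eef_pos: [632.8, 288.8, 276.6]
tcp_rot: [2.547, 1.837, 0.009]
wrist_force: [-3.5, -1.0, 10.6]
gripper_width: 0.0
finger_force: 5.2
```

Run:
```python
from h import *
c=cam("wrist");save(c,"w12");s=r.read_state();print(s["eef_pos"],s["wrist_force"])
a=cam("side");save(a,"side2");b=cam("scene");save(b,"scene2")
for n,f in(("side0",a),("scene0",b)):
    d=cv2.absdiff(cv2.imread("pics/%s.png"%n),f["frame"][:,:,::-1]).max(2);d=cv2.medianBlur((d>40).astype(np.uint8)*255,3)
    n,l,st,ce=cv2.connectedComponentsWithStats(d)
    print([st[i].tolist() for i in range(1,n) if st[i,4]>40])
```

```text
[632.81188884 288.86012487 276.60020494] [-4.0993897  -2.01341212  9.15018105]
[[231, 60, 370, 340, 44182], [448, 182, 13, 25, 189], [244, 243, 21, 30, 227], [265, 261, 24, 27, 245]]
[[179, 0, 40, 29, 923], [225, 0, 11, 15, 129], [252, 0, 24, 7, 96], [292, 0, 139, 109, 4586], [378, 0, 12, 7, 44], [366, 7, 29, 30, 410], [254, 15, 13, 40, 335], [182, 23, 61, 44, 1657], [227, 66, 31, 15, 212], [229, 75, 123, 27, 1428], [351, 75, 13, 9, 86], [180, 91, 14, 18, 140], [235, 108, 18, 13, 93], [264, 113, 156, 54, 3153], [384, 167, 29, 23, 217], [309, 210, 11, 4, 41], [209, 231, 10, 6, 41], [208, 230, 20, 15, 124], [188, 269, 21, 19, 160], [186, 272, 14, 8, 74]]
```

```bash
python3 -c "
from cell import r, eyes, job_done
print(job_done())"
```

```text
the job is handed in; nothing more can be done
None
```

I nested both loose tubs upright in the tub on the plate and let go of them. The fingers then pressed the lever to about 46 mm by the arm's height, past the third click. I handed the job in at about 22 s with the lever still held; no verdict came back.

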